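# Ear defenders onto the rail, plug gauge drawn to its yellow band

## Task

Somebody left the ear defenders standing over the angled drilling jig: hang them by their headband over the bar of the bench rail and let go of them. Then draw the blue-handled plug gauge straight along its snug hole until the whole yellow band shows with some bare steel below it, never letting the red band come out, and hold it there: finish while still gripping the gauge in that position, so that it can be read. Leave the pot, glue bottle, tray and sanding block where they are.

Things in the scene. Friction and masses are not known exactly. Their poses are not given: they have to be found in the camera images.
- earmuffs: Rigid ear defenders, 0.24 kg: two red cups with black cushions, dark band, black padded crown on top. Start standing on their cups, arch up, straddling the jig. Origin midway between the cups' undersides on the bench; z up to the crown; y from cup to cup (190 mm overall, 110 mm clear between cushions); x across the band. Cups 62 mm in x, 84 mm tall.
- muff_crown (a point): Centre of the underside of the ear defenders' crown pad, 164 mm up their z axis; this is what rests on the bar. The pad is 32 mm in x, 64 mm in y, 26 mm thick and flat below (top 190 mm above the cups' undersides): pinch it from above across its 32 mm. Below it the arch is open.
- rail: Fixed bench rail: level flat wooden bar, 30 mm wide (y) and 16 mm thick, on one 22 mm square grey post. Origin on the bench, z up, x along the bar. Bar's top 207 mm up; free end at x = -125 mm, post under it from x = 34 to 56 mm. Base plate 110 mm square, 12 mm thick, centred at x = 35 mm.
- rail_bar (a point): Point on the middle line of the bar's top, midway along its free part: 55 mm from the rail's origin towards the free end (-x), 207 mm up; open from above and from the free end. Axes as the rail's.
- jig: Angled drilling jig, fixed to the bench: plywood base 160 x 60 x 12 mm (x from -55 to 105 mm), two cheeks 70 mm tall with a dark hardwood block between, and a red clamp with a black knob 60 mm tall at x = 90 mm. Origin on the bench straight below the mouth of the hole; z up; the hole leans to -x; 60 mm wide in y.
- bore: The hole in the jig's dark block: origin at the centre of its mouth, 78 mm above the bench; z points out along the hole's axis, leaning 20 degrees from vertical towards the jig's -x; y level, as the jig's y. 17 mm wide, 68 mm deep. The block's face round the mouth is square to the axis, 46 mm (x) by 44 mm (y).
- gauge: Loose plug gauge, 0.2 kg: steel rod 16 mm thick, 65 mm long, below a flange 30 mm across and 5 mm thick. Origin on its axis at the flange's underside, z up the handle. Starts fully home, flange on the block. Yellow band 18 to 26 mm and red band 46 to 60 mm below the flange: it must end with the flange 26 to 46 mm off the block. Let go, it may slide back.
- gauge_handle (a point): Middle of the gauge's blue handle, a cylinder 26 mm across and 45 mm long with white rings, on the gauge's axis; 27.5 mm above the flange's underside (handle from 5 to 50 mm).
- pot: Bystander: white plastic pot, 90 mm across, 105 mm tall; origin under its centre.
- glue: Bystander: white glue bottle, 56 mm across, 140 mm tall; origin under its centre.
- tray: Bystander: white tray of wooden blanks, 110 x 160 x 40 mm; origin under its centre.
- sander: Bystander: cork-faced sanding block, 65 x 100 x 38 mm; origin under its centre.
Mind the look-alikes: they are no part of the job. Several things have the shape of the gauge; the one meant has the colours described above. Of the things that look like the jig, take the one that is nearest to the robot's base at the start.

How it is judged:
By the outcome, as a careful person would: the job done as asked, in the order asked, and still so for the second after the job is handed in, while the arm keeps its last pose, push and grip.
It also fails if it takes over 58 s, if anything falls off the work surface, if the arm or the gripper's body presses on something with over 40 N, if the wrist force passes 120 N, or if a joint passes its speed limit or range.

## Robot

A 7-joint arm with a two-finger parallel gripper is mounted at the origin on the work surface. World frame = base frame: x ahead of the robot, y to its left, z up, the work surface at z = 0. Lengths are in m, angles in rad, forces in N, time in s.
With the tool pointing down it reaches from about 0.425 to 0.975 m from the base axis. Payload 16.7 kg.
Tool frame: the origin (TCP) lies on the mounting face of the last link; the fingertips stand 173 mm ahead of it and the grasp point (between the pads) lies 155 mm ahead of it; z points along the fingers, y is the line along which they close (so a half turn about z gives the same grasp; the last joint's range is limited). The gripper opens to 85 mm and grips with 20 to 120 N. Pads are 22 mm wide; open, the fingers measure 114 mm over their backs; the gripper's body (76 mm by 85 mm) begins 54 mm behind the grasp point. The pads swing forward as they close: fully open they stand 13 mm farther back than shut.
Start: joints at [-1.272, 0.426, 0.074, 1.606, -0.034, 1.111, -0.067], TCP at [0.293, 0.608, 0.405] pointing down, gripper open.
Joint ranges: [-2.85, 2.85], [-0.5, 2.14], [-1.23, 1.37], [0.21, 2.46], [-1.02, 4.16], [0.16, 2.05], [-2.73, 2.73]. Speed limits (rad/s): [1.89, 1.89, 2.39, 2.39, 3.01, 3.01, 3.01].

## Interface

Orientations are given as a unit quaternion [x, y, z, w].
In Python, from cell import get_state, camera, get_calibration, job_done gives the robot as it stands.
- The arm moves only by the tool servo_tool, never from a script. Its argument "targets" is a list of rows, each a list of 5 numbers: the finger opening in mm, from 0 to 85.4, then the shift along the world's x, y, z in mm, then the turn about the world's z in rad. In form: [[claw, x, y, z, turn], ...]. A call has 1 to 20 rows; each row shifts and turns the commanded pose from where the row before left it; what a row does not reach is not made up. A row lasts 1/12 s, in which the tool goes at most 41.7 mm and 7.16 degrees, less where a joint would pass 70% of its speed; a pose out of reach is approached as far as the arm can. A call with a gripper value outside its range is refused whole. The fingers move at their own pace and stop on an object; "newtons" is the grip in N (left out, the last holds). Time passes only in rows, so rows that do not move let the fingers close. It gives the time, the measured TCP pose, the force, the opening and the grip force at its end, in the units of the state.
- get_state(): the state, without advancing time (a new reading comes with each control period).
- camera(name): name is "side" or "top" or "wrist"; returns (picture, depth): 384x512x3 uint8, red, green, blue; 384x512 float32, m along the optical axis (not along the pixel's ray), 0 where there is no reading.
- get_calibration(name): a dict with "K" (3x3 intrinsics, pixels), "R" (3x3) and "t" (3): a world point X has camera coordinates R X + t; the wrist camera has in their place "tool_from_camera" (4x4, takes a point from camera to tool coordinates, whose origin is the TCP and whose axes are the flange's). Camera axes: x right, y down, z forward; pixel columns grow to the right and rows downward; lengths in m; the calibration is good to about 2 mm. A picture is of the moment at which its call begins: read the wrist's pose just before it. get_calibration takes no time and is no camera call.
- job_done(): hands the job in; it is judged then, once.
The state is a dict: "time": time; "qpos": joint angles; "qd": joint speeds; "effort": joint torques, N m; "tool_pos": TCP position; "tool_rot": TCP orientation; "wrist_force": force on the tool from outside, world axes, zero at the start; "wrist_torque": the same for the moment, N m; "opening": finger opening in m; "grip_force": force on a finger pad.
Only numpy, scipy, OpenCV 4.12 (cv2) and the standard library are available. Lean on these libraries where they do the work, as an engineer would, in place of code of your own. Each camera call takes 0.05 s, during which the arm holds its last target. There are 200 camera calls.

## Working session

There is one attempt and no reset: what is moved stays moved. The work goes in short steps, Python scripts to look and compute and a tool call to move; the robot and the scene stay as the last step left them, time stands still between calls to the robot, and variables do not carry over. Pictures are saved under pics/ and viewed, at most 10 in all, crops included, and the job is handed in when it is done.

Besides the shell and the picture viewer there is one more tool, called after "Request:" in YAML: its name, and indented under it one key for each argument. servo_tool: Moves the arm, as the interface text tells. Its arguments: {"type":"object","properties":{"targets":{"type":"array"},"newtons":{"type":"number"}},"required":["targets"]}

```bash
mkdir -p pics
cat > h.py <<'E'
import numpy as np, cv2
from cell import *
from scipy.spatial.transform import Rotation as Ro
def cal(n,s=None):
    c=get_calibration(n); K=np.array(c["K"])
    if n=="wrist":
        T=np.array(c["tool_from_camera"]); s=s or get_state()
        Rw=Ro.from_quat(s["tool_rot"]).as_matrix()
        Rc=Rw@T[:3,:3]; o=Rw@T[:3,3]+np.array(s["tool_pos"])
        return K,Rc,o
    R=np.array(c["R"]);return K,R.T,-R.T@np.array(c["t"])
def ray(C,u,v):
    K,Rc,o=C; d=Rc@np.linalg.inv(K)@np.array([u,v,1.]); return o,d
def plane(C,u,v,z):
    o,d=ray(C,u,v); return o+d*(z-o[2])/d[2]
def cloud(C,D):
    K,Rc,o=C; v,u=np.indices(D.shape)
    p=np.stack([u,v,np.ones_like(u)],-1)@np.linalg.inv(K).T*D[...,None]
    return p@Rc.T+o
def shot(n,name):
    s=get_state(); a,D=camera(n); cv2.imwrite(f"pics/{name}.png",a[...,::-1]); np.savez(f"pics/{name}.npz",a=a,D=D,P=cloud(cal(n,s),D)); return a,D
E
python3 - <<'E'
from h import *
A=[]
for n in("side","top"):
    a,D=shot(n,n+"0"); A.append(a); print(n,cal(n)[2],(D>0).mean())
cv2.imwrite("pics/both.png",cv2.resize(np.vstack(A),(448*1,336*2))[:,:,::-1][:600]) if 0 else None
print(get_state())
E
```

```text
side [0.46712078 0.72727143 0.84098406] 0.9959767659505209
top [ 0.49675452 -0.13005895  1.4312435 ] 0.9961802164713541
{'time': 0.1, 'qpos': array([-1.2714985 ,  0.42665291,  0.0738631 ,  1.60655125, -0.03410233,
        1.11080447, -0.06709478]), 'qd': array([-5.95802940e-04, -1.22600203e-03, -3.65635355e-05, -3.19788178e-03,
       -1.27819124e-04,  2.08025674e-03, -1.22852044e-04]), 'effort': array([ 9.10038420e-03, -9.51524019e+01,  3.77241477e+00, -4.64396417e+01,
        1.98423152e-02,  6.74231997e-03,  1.10922517e-04]), 'tool_pos': array([0.29281162, 0.60798977, 0.40408821]), 'tool_rot': array([ 2.22538331e-01,  9.74923770e-01, -5.71425179e-04, -8.83505324e-05]), 'wrist_force': array([-0.11480937, -0.029358  ,  0.5927601 ]), 'wrist_torque': array([0.00868572, 0.00169419, 0.05292647]), 'grip_force': 0.0, 'opening': 0.08515441493309481}
```

View pics/top0.png

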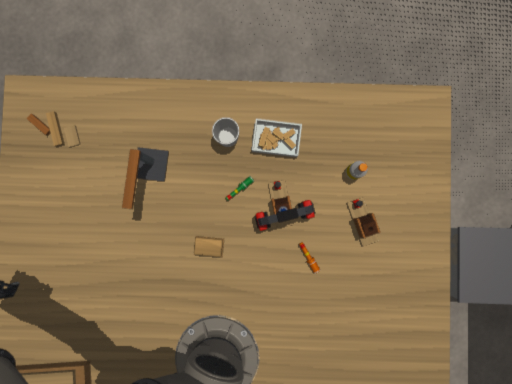

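View pics/side0.png

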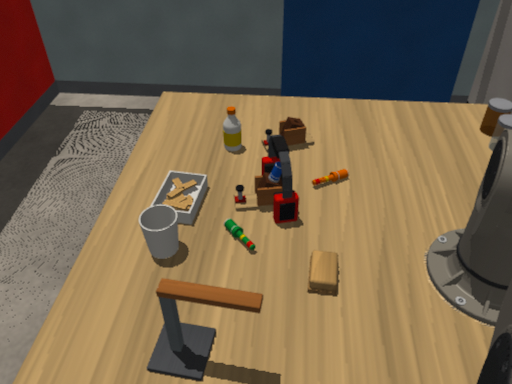

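Top view: the candidates are jigs at (283,208), under the muffs, and (366,225). The first is nearer the base at (217,360), so I take it. Gauge-shaped things: blue in that jig (283,208), green lying at (240,188), orange lying at (309,258). I take blue. The rail bar runs (131,150)-(130,208), with its free end towards the robot. Next I measure.

Run:
```python
from h import *
for n in("top","side"):
    d=np.load(f"pics/{n}0.npz"); a,P=d["a"],d["P"]; h=cv2.cvtColor(a,cv2.COLOR_RGB2HSV).astype(int); z=P[...,2]
    def rep(l,m):
        q=P[m]
        if len(q)<6: print(n,l,len(q));return
        r=cv2.minAreaRect((q[:,:2]*1000).astype(np.float32)); print(n,l,len(q),"med",np.median(q,0).round(3),"rect",np.round(r[0],0),np.round(r[1],0),round(r[2],1))
    x,y=P[...,0],P[...,1]
    near=(abs(x-.5)<.12)&(abs(y+.2)<.16)
    rep("crown",near&(z>.18)&(z<.215))
    rep("bar",(z>.195)&(z<.22)&(y>.2)&(y<.5)&(x>.3)&(x<.8)&(h[...,1]>110))
    rep("blue",near&(h[...,0]>105)&(h[...,0]<130)&(h[...,1]>120)&(z>.08))
    red=near&((h[...,0]<6)|(h[...,0]>174))&(h[...,1]>180)
    rep("cupL",red&(y>-.2)&(z>.05)); rep("cupR",red&(y<-.2)&(z>.05))
    rep("base",(z>.004)&(z<.02)&(y>.1)&(y<.35)&(x>.4)&(x<.7)&(h[...,1]<90)&(h[...,2]<110))
a=cv2.imread("pics/top0.png")[165:240,190:320]; b=cv2.imread("pics/side0.png")[120:235,215:335]
c=np.hstack([cv2.resize(a,(520,480),interpolation=2)[:, :400],cv2.resize(b,(400,480),interpolation=2)])
a=cv2.resize(a,(390,225)); 
cv2.imwrite("pics/crop.png",np.hstack([cv2.copyMakeBorder(cv2.resize(cv2.imread("pics/top0.png")[165:240,235:325],(400,333)),0,147,0,0,0),cv2.resize(b,(400,480))]))
```

```text
top crown 283 med [ 0.498 -0.215  0.189] rect [ 497. -215.] [ 31. 106.] 15.6
top bar 637 med [0.593 0.261 0.207] rect [594. 262.] [ 32. 180.] 84.9
top blue 11 med [ 0.513 -0.204  0.108] rect [ 514. -206.] [ 7. 15.] 17.0
top cupL 82 med [ 0.488 -0.136  0.083] rect [ 522. -151.] [ 46. 156.] 73.7
top cupR 76 med [ 0.532 -0.291  0.082] rect [ 520. -292.] [59. 26.] 14.9
top base 598 med [0.648 0.242 0.012] rect [655. 250.] [99. 95.] 86.1
side crown 256 med [ 0.496 -0.204  0.188] rect [ 496. -208.] [ 32. 103.] 16.3
side bar 1904 med [0.59  0.267 0.206] rect [593. 263.] [ 32. 181.] 85.0
side blue 116 med [ 0.504 -0.201  0.107] rect [ 506. -207.] [26. 24.] 2.5
side cupL 254 med [ 0.485 -0.128  0.078] rect [ 478. -151.] [59. 67.] 7.4
side cupR 120 med [ 0.535 -0.284  0.081] rect [ 528. -291.] [46. 30.] 17.3
side base 2059 med [0.647 0.269 0.011] rect [654. 256.] [113.  94.] 84.8
```

View pics/crop.png

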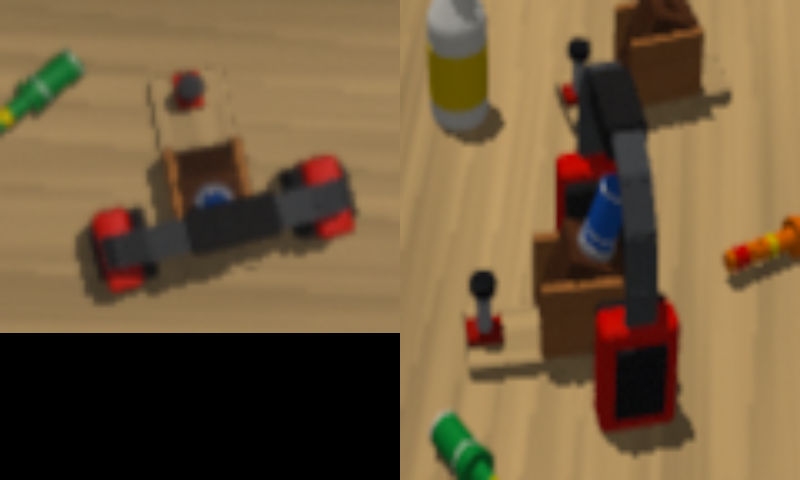

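The crop confirms it: the blue handle sits in the near jig, beneath the crown. Setting out for above the crown.

Request:
servo_tool:
  targets:
    - [85, 14, -19, 4, -0.053]
    - [85, 14, -19, 4, -0.053]
    - [85, 14, -19, 4, -0.053]
    - [85, 14, -19, 4, -0.053]
    - [85, 14, -19, 4, -0.053]
    - [85, 14, -19, 4, -0.053]
    - [85, 14, -19, 4, -0.053]
    - [85, 14, -19, 4, -0.053]
    - [85, 14, -19, 4, -0.053]
    - [85, 14, -19, 4, -0.053]
    - [85, 14, -19, 4, -0.053]
    - [85, 14, -19, 4, -0.053]
    - [85, 14, -19, 4, -0.053]
    - [85, 14, -19, 4, -0.053]
    - [85, 14, -19, 4, -0.053]
    - [85, 14, -19, 4, -0.053]

```text
time: 1.43
tool_pos: [0.5182, 0.3022, 0.4691]
tool_rot: [0.606, 0.795, -0.0, -0.0]
wrist_force: [-0.2, 0.4, -0.2]
opening: 0.0851
grip_force: 0.0
```

Request:
servo_tool:
  targets:
    - [85, -1, -26, 0, 0]
    - [85, -1, -26, 0, 0]
    - [85, -1, -26, 0, 0]
    - [85, -1, -26, 0, 0]
    - [85, -1, -26, 0, 0]
    - [85, -1, -26, 0, 0]
    - [85, -1, -26, 0, 0]
    - [85, -1, -26, 0, 0]
    - [85, -1, -26, 0, 0]
    - [85, -1, -26, 0, 0]
    - [85, -1, -26, 0, 0]
    - [85, -1, -26, 0, 0]
    - [85, -1, -26, 0, 0]
    - [85, -1, -26, 0, 0]
    - [85, -1, -26, 0, 0]
    - [85, -1, -26, 0, 0]
    - [85, -1, -26, 0, 0]
    - [85, -1, -26, 0, 0]
    - [85, -1, -26, 0, 0]
    - [85, 0, 0, 0, 0]

```text
time: 3.1
tool_pos: [0.4967, -0.1955, 0.4693]
tool_rot: [0.607, 0.795, -0.001, 0.001]
wrist_force: [-0.2, 0.3, -0.9]
opening: 0.085
grip_force: 0.0
```

Run:
```python
from h import *
s=get_state(); print(s["time"],s["tool_pos"],Ro.from_quat(s["tool_rot"]).as_matrix().round(3))
shot("wrist","w1")
d=np.load("pics/w1.npz"); P=d["P"]; z=P[...,2]
m=(z>.178)&(z<.2)&(abs(P[...,1]+.21)<.06)&(abs(P[...,0]-.5)<.06); q=P[m]
print(len(q),np.median(q,0),cv2.minAreaRect((q[:,:2]*1000).astype(np.float32)))
```

```text
3.1 [ 0.49666621 -0.19554942  0.46925017] [[-0.263  0.965  0.   ]
 [ 0.965  0.263 -0.002]
 [-0.002 -0.    -1.   ]]
2654 [ 0.49822896 -0.21017143  0.18914537] ((499.5675048828125, -216.5927734375), (31.62030792236328, 103.07887268066406), 15.643861770629883)
```

View pics/w1.png

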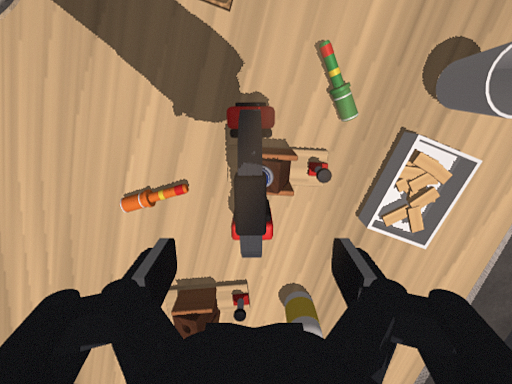

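The wrist view shows the muffs' crown at (250,190) and the knob at (319,173). The tool is aligned, so I descend and pinch.

Request:
servo_tool:
  targets:
    - [85, 1, -9, -10, 0]
    - [85, 1, -9, -20, 0]
    - [85, 0, 0, -20, 0]
    - [85, 0, 0, -20, 0]
    - [85, 0, 0, -20, 0]
    - [85, 0, 0, -20, 0]
    - [85, 0, 0, -15, 0]
    - [85, 0, 0, -14, 0]
    - [85, 0, 0, 0, 0]
    - [25, 0, 0, 0, 0]
    - [25, 0, 0, 0, 0]
    - [25, 0, 0, 0, 0]
    - [25, 0, 0, 0, 0]
    - [25, 0, 0, 0, 0]
    - [25, 0, 0, 0, 0]
    - [25, 0, 0, 0, 0]
    - [25, 0, 0, 0, 0]
    - [25, 0, 0, 0, 0]
  newtons: 60

```text
time: 4.65
tool_pos: [0.4997, -0.2081, 0.3305]
tool_rot: [0.604, 0.797, 0.0, 0.0]
wrist_force: [-5.4, 0.6, 10.7]
opening: 0.0314
grip_force: 58.4
```

Request:
servo_tool:
  targets:
    - [25, 0, 0, 5, 0]
    - [25, 0, 0, 10, 0]
    - [25, 0, 0, 15, 0]
    - [25, 0, 0, 20, 0]
    - [25, 0, 0, 20, 0]
    - [25, 0, 0, 20, 0]
    - [25, 0, 0, 20, 0]
    - [25, 0, 0, 20, 0]
    - [25, 0, 0, 20, 0]
    - [25, 0, 0, 20, 0]
    - [25, 0, 0, 20, 0]
    - [25, 0, 0, 20, 0]
    - [25, 0, 0, 15, 0]
    - [25, 0, 0, 5, 0]
    - [25, 0, 0, 0, 0]

```text
time: 5.9
tool_pos: [0.4997, -0.2082, 0.5612]
tool_rot: [0.604, 0.797, 0.001, 0.001]
wrist_force: [-0.7, -0.1, -2.2]
opening: 0.0313
grip_force: 59.8
```

Run:
```python
from h import *
s=get_state(); print(s["time"],s["tool_pos"],s["opening"])
a,_=shot("side","s2");b,_=shot("top","t2")
for n in("t2","s2"):
    d=np.load(f"pics/{n}.npz"); P=d["P"]; h=cv2.cvtColor(d["a"],cv2.COLOR_RGB2HSV).astype(int); z=P[...,2]
    near=(abs(P[...,0]-.52)<.16)&(abs(P[...,1]+.2)<.16)
    for l,m in(("blue",near&(h[...,0]>105)&(h[...,0]<130)&(h[...,1]>120)&(z>.06)&(z<.15)),("cups",near&((h[...,0]<6)|(h[...,0]>174))&(h[...,1]>180)&(z>.2))):
        q=P[m]
        if len(q)>5: print(n,l,len(q),np.median(q,0).round(3),q.min(0).round(3),q.max(0).round(3))
```

```text
5.9 [ 0.49969094 -0.20816072  0.56115139] 0.031288166109378894
t2 cups 88 [ 0.495 -0.132  0.313] [ 0.449 -0.144  0.307] [ 0.506 -0.119  0.319]
s2 blue 123 [ 0.503 -0.202  0.11 ] [ 0.488 -0.222  0.084] [ 0.519 -0.195  0.129]
s2 cups 779 [ 0.497 -0.13   0.301] [ 0.447 -0.306  0.235] [ 0.553 -0.114  0.317]
```

View pics/s2.png

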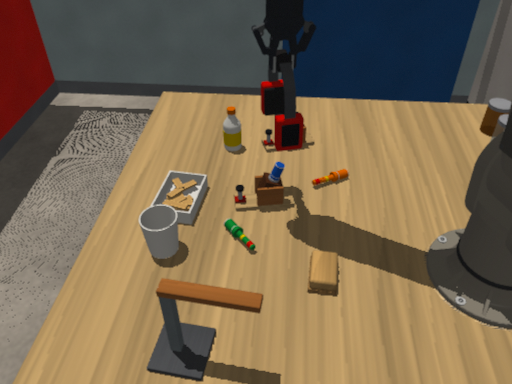

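Muffs are held level, and the gauge and its jig are now clear at (277,173). Carrying to above the bar.

Request:
servo_tool:
  targets:
    - [25, 1, 8, 2, 0]
    - [25, 3, 16, 2, -0.02]
    - [25, 4, 25, 2, -0.02]
    - [25, 4, 25, 2, -0.02]
    - [25, 4, 25, 2, -0.02]
    - [25, 4, 25, 0, -0.02]
    - [25, 4, 25, 0, -0.02]
    - [25, 4, 25, 0, -0.02]
    - [25, 4, 25, 0, -0.02]
    - [25, 4, 25, 0, -0.02]
    - [25, 4, 25, 0, -0.02]
    - [25, 4, 25, 0, -0.02]
    - [25, 4, 25, 0, -0.02]
    - [25, 4, 25, 0, -0.02]
    - [25, 4, 25, 0, -0.02]
    - [25, 4, 25, 0, -0.02]
    - [25, 4, 25, 0, -0.02]
    - [25, 4, 25, 0, -0.02]
    - [25, 3, 25, 0, -0.02]
    - [25, 2, 25, 0, 0]

```text
time: 7.67
tool_pos: [0.5726, 0.2681, 0.5686]
tool_rot: [0.737, 0.676, -0.001, -0.0]
wrist_force: [0.2, -0.0, -1.1]
opening: 0.0313
grip_force: 59.8
```

Request:
servo_tool:
  targets:
    - [25, 0, 12, 0, -0.02]
    - [25, 0, 8, 0, -0.003]
    - [25, 0, 4, 0, 0]
    - [25, 0, 0, 0, 0]
    - [25, 0, 0, 0, 0]

```text
time: 8.08
tool_pos: [0.5729, 0.2893, 0.5696]
tool_rot: [0.745, 0.667, -0.0, 0.0]
wrist_force: [-0.6, -0.2, -0.8]
opening: 0.0314
grip_force: 59.7
```

Run:
```python
from h import *
s=get_state(); R=Ro.from_quat(s["tool_rot"]).as_matrix(); print(s["time"],s["tool_pos"],s["opening"],"tool y ang",np.degrees(np.arctan2(R[1,1],R[0,1])))
b,_=shot("top","t3");a,_=shot("side","s3"); w,_=shot("wrist","w3")
for n in("t3","s3","w3"):
    d=np.load(f"pics/{n}.npz"); P=d["P"]; h=cv2.cvtColor(d["a"],cv2.COLOR_RGB2HSV).astype(int); z=P[...,2]
    for l,m in(("cups",((h[...,0]<6)|(h[...,0]>174))&(h[...,1]>180)&(z>.2)&(z<.34)&(P[...,1]>0.1)),("bar",(z>.195)&(z<.218)&(P[...,1]>.2)&(P[...,1]<.4)&(P[...,0]>.4)&(P[...,0]<.75)&(h[...,0]>5)&(h[...,0]<20)&(h[...,1]>110))):
        q=P[m]
        if len(q)>5: print(n,l,len(q),np.median(q,0).round(3),q.min(0).round(3),q.max(0).round(3))
```

```text
8.0833 [0.57294508 0.28927991 0.56958445] 0.031366093343082 tool y ang -6.279666822039856
t3 cups 194 [0.556 0.194 0.322] [0.53  0.185 0.256] [0.591 0.218 0.336]
t3 bar 479 [0.615 0.262 0.207] [0.505 0.24  0.195] [0.685 0.285 0.214]
s3 cups 1547 [0.556 0.37  0.316] [0.528 0.191 0.201] [0.641 0.383 0.334]
s3 bar 1219 [0.559 0.265 0.206] [0.503 0.24  0.195] [0.685 0.287 0.211]
w3 cups 731 [0.56  0.366 0.323] [0.55  0.346 0.312] [0.611 0.378 0.326]
w3 bar 2086 [0.629 0.262 0.207] [0.505 0.238 0.195] [0.686 0.285 0.209]
```

View pics/s3.png

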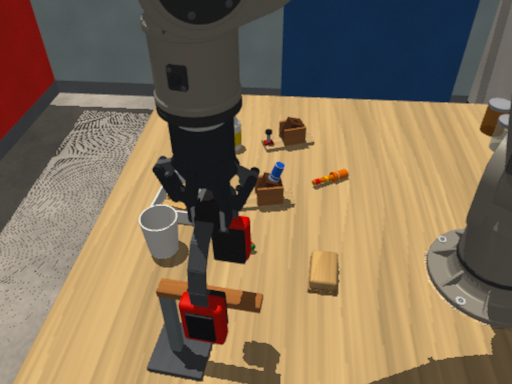

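Request:
servo_tool:
  targets:
    - [25, 0, -8, 0, 0.01]
    - [25, 0, -8, 0, 0.01]
    - [25, 0, -8, 0, 0]
    - [25, 0, 0, -5, 0]
    - [25, 0, 0, -12, 0]
    - [25, 0, 0, -16, 0]
    - [25, 0, 0, -16, 0]
    - [25, 0, 0, -16, 0]
    - [25, 0, 0, -16, 0]
    - [25, 0, 0, -16, 0]
    - [25, 0, 0, -16, 0]
    - [25, 0, 0, -16, 0]
    - [25, 0, 0, -16, 0]
    - [25, 0, 0, -16, 0]
    - [25, 0, 0, -10, 0]
    - [25, 0, 0, -9, 0]
    - [25, 0, 0, 0, 0]
    - [25, 0, 0, 0, 0]

```text
time: 9.73
tool_pos: [0.5729, 0.2662, 0.3895]
tool_rot: [0.738, 0.675, -0.0, -0.0]
wrist_force: [0.9, 0.2, -0.8]
opening: 0.0313
grip_force: 59.6
```

Run:
```python
from h import *
s=get_state(); print(s["time"],s["tool_pos"],s["wrist_force"])
a,_=shot("side","s4"); P=np.load("pics/s4.npz")["P"]; z=P[...,2]; h=cv2.cvtColor(a,cv2.COLOR_RGB2HSV).astype(int)
q=P[((h[...,0]<6)|(h[...,0]>174))&(h[...,1]>180)&(z<.25)&(P[...,1]>0.1)&(P[...,0]<.7)]
print(np.percentile(q,[1,50,99],axis=0).round(3))
cv2.imwrite("pics/s4c.png",cv2.resize(a[180:384,120:300,::-1],(529,600)))
```

```text
9.7333 [0.57287885 0.26619897 0.38952333] [ 0.8978462   0.16268556 -0.83940605]
[[0.532 0.184 0.012]
 [0.559 0.349 0.138]
 [0.629 0.357 0.145]]
```

View pics/s4c.png

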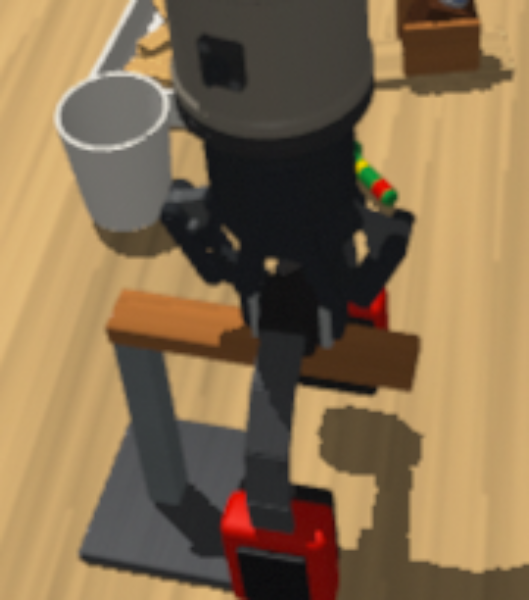

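The picture shows the crown straddling the bar, pads just above it. Lowering gently.

Request:
servo_tool:
  targets:
    - [25, 0, 0, -3, 0]
    - [25, 0, 0, -3, 0]
    - [25, 0, 0, -2, 0]
    - [25, 0, 0, -2, 0]
    - [25, 0, 0, -1, 0]
    - [25, 0, 0, 0, 0]

```text
time: 10.28
tool_pos: [0.5729, 0.266, 0.38]
tool_rot: [0.738, 0.675, 0.0, -0.0]
wrist_force: [-6.3, -2.6, 15.6]
opening: 0.0313
grip_force: 68.6
```

Request:
servo_tool:
  targets:
    - [25, 0, 0, 1, 0]
    - [40, 0, 0, 0, 0]
    - [50, 0, 0, 0, 0]
    - [60, 0, 0, 0, 0]
    - [75, 0, 0, 0, 0]
    - [85, 0, 0, 0, 0]
    - [85, 0, 0, 0, 0]
    - [85, 0, 0, 0, 0]
    - [85, 0, 0, 0, 0]
    - [85, 0, 0, 10, 0]
    - [85, 0, 0, 15, 0]
    - [85, 0, 0, 20, 0]
    - [85, 0, 0, 25, 0]
    - [85, 0, 0, 25, 0]
    - [85, 0, 0, 25, 0]

```text
time: 11.53
tool_pos: [0.5727, 0.2658, 0.5018]
tool_rot: [0.738, 0.675, 0.0, 0.0]
wrist_force: [0.5, 0.1, 0.4]
opening: 0.0851
grip_force: 0.0
```

Run:
```python
from h import *
s=get_state(); print(s["time"],s["tool_pos"],s["wrist_force"])
for n,i in(("side","s5"),("top","t5"),("wrist","w5")):
    a,_=shot(n,i); P=np.load(f"pics/{i}.npz")["P"]; z=P[...,2]; h=cv2.cvtColor(a,cv2.COLOR_RGB2HSV).astype(int)
    q=P[(z>.222)&(z<.25)&(abs(P[...,1]-.264)<.06)&(abs(P[...,0]-.573)<.06)&(h[...,2]<90)]
    if len(q)>9: print(n,len(q),np.median(q,0),cv2.minAreaRect((q[:,:2]*1000).astype(np.float32)))
a,_=shot("side","s5b"); b=cv2.imread("pics/w5.png")
cv2.imwrite("pics/c5.png",np.hstack([cv2.resize(a[180:384,120:300,::-1],(396,450)),cv2.resize(b,(400,450))]))
# jig: gauge handle and jig direction
for i in("t5","s5"):
    d=np.load(f"pics/{i}.npz"); P=d["P"]; z=P[...,2]; h=cv2.cvtColor(d["a"],cv2.COLOR_RGB2HSV).astype(int)
    near=(abs(P[...,0]-.53)<.13)&(abs(P[...,1]+.2)<.09)
    for l,m in(("blue",near&(h[...,0]>105)&(h[...,0]<130)&(h[...,1]>120)&(z>.06)),("cheeks",near&(z>.062)&(z<.076)&(h[...,0]<20)&(h[...,1]>90)),("red",near&((h[...,0]<6)|(h[...,0]>174))&(h[...,1]>180)),("knob",near&(z>.045)&(z<.064)&(P[...,0]>.57)),("base",near&(z>.008)&(z<.016))):
        q=P[m]
        if len(q)>4: print(i,l,len(q),np.median(q,0).round(4),q.min(0).round(3),q.max(0).round(3),[np.round(v,1) for v in cv2.minAreaRect((q[:,:2]*1000).astype(np.float32))])
```

```text
11.5333 [0.57272879 0.26584105 0.50175089] [0.51026682 0.12714105 0.35919944]
side 818 [0.57035727 0.26764625 0.23116513] ((571.0704956054688, 260.83319091796875), (96.06485748291016, 32.637908935546875), 84.95525360107422)
top 316 [0.57064709 0.25586773 0.2321359 ] ((571.6333618164062, 259.51397705078125), (107.3352279663086, 31.91290283203125), 85.27484893798828)
wrist 2773 [0.5741285  0.26474897 0.23241802] ((573.5429077148438, 258.8832092285156), (100.56669616699219, 31.90680694580078), 85.79144287109375)
t5 blue 60 [ 0.5005 -0.21    0.1236] [ 0.487 -0.223  0.098] [ 0.517 -0.198  0.131] [array([ 502.5, -210.4]), array([30.5, 23.3]), np.float64(9.8)]
t5 cheeks 131 [ 0.5261 -0.1934  0.0698] [ 0.486 -0.24   0.062] [ 0.561 -0.172  0.076] [array([ 524.6, -205.9]), array([68.2, 60. ]), np.float64(11.9)]
t5 red 10 [ 0.5902 -0.1845  0.0209] [ 0.497 -0.197  0.015] [ 0.611 -0.13   1.431] [array([ 548.9, -165.6]), array([ 24.4, 123.8]), np.float64(66.8)]
t5 knob 31 [ 0.5978 -0.1882  0.0585] [ 0.591 -0.198  0.052] [ 0.608 -0.181  0.063] [array([ 599.4, -189.4]), array([17.4, 17. ]), np.float64(1.4)]
t5 base 341 [ 0.5658 -0.2037  0.0122] [ 0.405 -0.281  0.008] [ 0.653 -0.116  0.016] [array([ 527.6, -199.9]), array([247.3, 164.3]), np.float64(1.1)]
s5 blue 123 [ 0.5032 -0.2016  0.1104] [ 0.488 -0.224  0.085] [ 0.519 -0.196  0.128] [array([ 502.4, -206.7]), array([32., 25.]), np.float64(35.3)]
s5 cheeks 198 [ 0.517  -0.1883  0.0682] [ 0.485 -0.23   0.062] [ 0.563 -0.172  0.076] [array([ 524.1, -204.8]), array([70.2, 62. ]), np.float64(9.7)]
s5 knob 14 [ 0.5938 -0.1911  0.0586] [ 0.589 -0.196  0.051] [ 0.6   -0.183  0.062] [array([ 593.3, -190.9]), array([ 7.7, 16.3]), np.float64(29.3)]
s5 base 193 [ 0.4756 -0.2018  0.0108] [ 0.4   -0.28   0.008] [ 0.591 -0.161  0.016] [array([ 484.3, -209.1]), array([213.1,  63.4]), np.float64(31.4)]
```

View pics/c5.png

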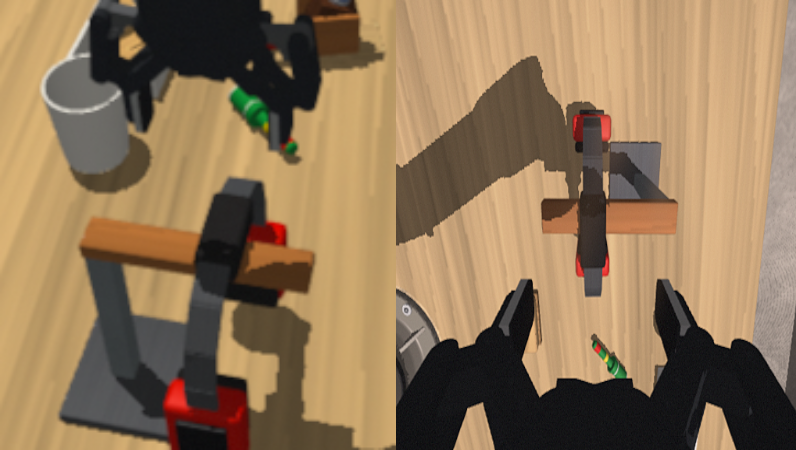

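Muffs hang on the bar, crown top at 0.2325 m, level and released. Moving to the gauge.

Request:
servo_tool:
  targets:
    - [85, -2, -12, 0, -0.04]
    - [85, -3, -20, 0, -0.064]
    - [85, -3.5, -24, -2, -0.064]
    - [85, -3.5, -24, -2, -0.064]
    - [85, -3.5, -24, -2, -0.064]
    - [85, -3.5, -24, -2, -0.064]
    - [85, -3.5, -24, -2, -0.064]
    - [85, -3.5, -24, -2, -0.064]
    - [85, -3.5, -24, -2, -0.064]
    - [85, -3.5, -24, -2, -0.064]
    - [85, -3.5, -24, -2, -0.064]
    - [85, -3.5, -24, -2, -0.064]
    - [85, -3.5, -24, -2, -0.064]
    - [85, -3.5, -24, -2, -0.064]
    - [85, -3.5, -24, -2, -0.064]
    - [85, -3.5, -24, -2, -0.064]
    - [85, -3.5, -24, -2, -0.064]
    - [85, -3.5, -24, -2, -0.064]
    - [85, -3.5, -24, -2, -0.064]
    - [85, -3.5, -24, -2, -0.064]

```text
time: 13.4
tool_pos: [0.5041, -0.2002, 0.4636]
tool_rot: [0.994, 0.11, 0.0, 0.0]
wrist_force: [-0.5, 0.1, 0.7]
opening: 0.0855
grip_force: 0.0
```

Request:
servo_tool:
  targets:
    - [85, -1, -8, -10, -0.06]
    - [85, 0, 0, -10, -0.03]
    - [85, 0, 0, -10, 0]
    - [85, 0, 0, 0, 0]
    - [85, 0, 0, 0, 0]

```text
time: 13.82
tool_pos: [0.504, -0.2051, 0.4331]
tool_rot: [0.998, 0.069, -0.001, -0.0]
wrist_force: [-0.1, -0.1, 0.6]
opening: 0.0847
grip_force: 0.0
```

Run:
```python
from h import *
s=get_state(); R=Ro.from_quat(s["tool_rot"]).as_matrix(); print(s["time"],s["tool_pos"],s["qpos"].round(2),"tool y ang",np.degrees(np.arctan2(R[1,1],R[0,1])))
shot("wrist","w6")
d=np.load("pics/w6.npz"); P=d["P"]; z=P[...,2]; h=cv2.cvtColor(d["a"],cv2.COLOR_RGB2HSV).astype(int)
near=(abs(P[...,0]-.53)<.13)&(abs(P[...,1]+.2)<.09)
for l,m in(("blue",near&(h[...,0]>105)&(h[...,0]<130)&(h[...,1]>120)&(z>.06)),("bluetop",near&(h[...,0]>105)&(h[...,0]<130)&(h[...,1]>120)&(z>.117)),("cheeks",near&(z>.062)&(z<.076)),("knob",near&(z>.045)&(z<.064)&(P[...,0]>.57)),("base",near&(z>.009)&(z<.016)&(P[...,0]>.54))):
    q=P[m]
    if len(q)>4: print(l,len(q),np.median(q,0).round(4),q.min(0).round(3),q.max(0).round(3),[np.round(v,1) for v in cv2.minAreaRect((q[:,:2]*1000).astype(np.float32))])
```

```text
13.8167 [ 0.50399783 -0.20511818  0.43306038] [-0.46  0.24  0.86  1.9  -0.21  1.09 -0.94] tool y ang -82.10840704071256
blue 1189 [ 0.51   -0.2128  0.3216] [ 0.487 -0.277  0.089] [ 0.582 -0.13   0.402] [array([ 510. , -203.2]), array([118.1, 109.6]), np.float64(56.2)]
bluetop 1106 [ 0.5089 -0.2119  0.3249] [ 0.487 -0.277  0.117] [ 0.582 -0.13   0.402] [array([ 510. , -203.2]), array([118.1, 109.6]), np.float64(56.2)]
cheeks 1026 [ 0.5323 -0.2031  0.0699] [ 0.486 -0.243  0.062] [ 0.602 -0.171  0.076] [array([ 546.5, -202.5]), array([111.4,  60.1]), np.float64(12.0)]
knob 273 [ 0.6026 -0.1905  0.0598] [ 0.592 -0.201  0.054] [ 0.613 -0.18   0.062] [array([ 602.6, -190.5]), array([20.4, 20.6]), np.float64(51.7)]
base 1598 [ 0.5828 -0.1966  0.0119] [ 0.554 -0.227  0.009] [ 0.622 -0.159  0.015] [array([ 587.4, -193.6]), array([60.7, 59.9]), np.float64(12.1)]
```

View pics/w6.png

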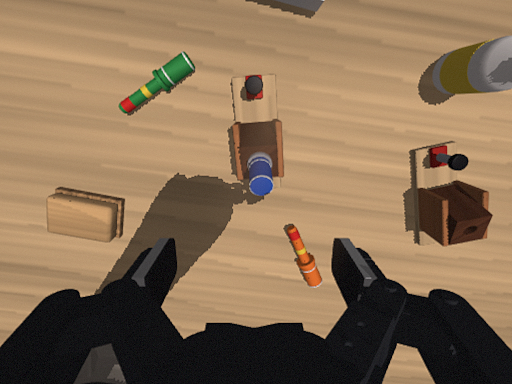

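The wrist view shows the blue handle in the near jig, cap at (261,186) and knob at (254,86). The jig's axis is at 12.0°. Measuring the handle itself.

Run:
```python
from h import *
d=np.load("pics/w6.npz"); P=d["P"]; z=P[...,2]; h=cv2.cvtColor(d["a"],cv2.COLOR_RGB2HSV).astype(int)
near=(abs(P[...,0]-.53)<.13)&(abs(P[...,1]+.2)<.09)
b=near&(h[...,0]>100)&(h[...,0]<130)&(h[...,1]>110)&(z>.06)&(z<.15)
e=np.array([np.cos(np.radians(12)),np.sin(np.radians(12))])
q=P[b]; l=q[:,:2]@np.array([-e[1],e[0]]); k=q[:,:2]@e
print(len(q),"lateral",l.min(),l.max(),"along",k.min(),k.max(), "z",q[:,2].max())
for lo in(.085,.095,.105,.115):
    m=(q[:,2]>lo)&(q[:,2]<lo+.01); print(lo,m.sum(),l[m].min(),l[m].max(),k[m].min(),k[m].max())
m=q[:,2]>.119; c=q[m]; print("cap",len(c),c.mean(0),(c.min(0)+c.max(0))/2)
# block/jig lateral centre from base
q=P[near&(z>.009)&(z<.016)&(P[...,0]>.57)]; l2=q[:,:2]@np.array([-e[1],e[0]]); print("base lat",np.percentile(l2,[1,99]).mean())
print("knob lat",np.array([.6026,-.1905])@np.array([-e[1],e[0]]))
```

```text
486 lateral -0.3244509860383459 -0.3004854566275077 along 0.4336207913868667 0.46899092469555004 z 0.12979889449898857
0.085 9 -0.32039394245490516 -0.30758128277945096 0.4658212211221724 0.46899092469555004
0.095 46 -0.3241759418519314 -0.3084872525239704 0.4548989125896591 0.46611855295087934
0.105 62 -0.3244509860383459 -0.3091678532653758 0.4510779860405912 0.4630600719354025
0.115 196 -0.3241874846934108 -0.30125636627055663 0.4336207913868667 0.4597625463412266
cap 335 [ 0.50084557 -0.21297911  0.12499013] [ 0.50118348 -0.21315875  0.12452198]
base lat -0.3114815021370615
knob lat -0.3116247028265718
```

Request:
servo_tool:
  targets:
    - [85, 1, -3, -5, 0.036]
    - [85, 1, -3, -15, 0.036]
    - [85, 0, 0, -20, 0]
    - [85, 0, 0, -20, 0]
    - [85, 0, 0, -20, 0]
    - [85, 0, 0, -20, 0]
    - [85, 0, 0, -20, 0]
    - [85, 0, 0, -20, 0]
    - [85, 0, 0, -15, 0]
    - [85, 0, 0, -9, 0]
    - [85, 0, 0, -5, 0]
    - [85, 0, 0, 0, 0]
    - [85, 0, 0, 0, 0]

```text
time: 14.95
tool_pos: [0.5062, -0.2119, 0.2654]
tool_rot: [0.995, 0.104, 0.0, 0.0]
wrist_force: [0.1, 1.5, -0.4]
opening: 0.0847
grip_force: 0.0
```

Run:
```python
from h import *
s=get_state(); R=Ro.from_quat(s["tool_rot"]).as_matrix(); print(s["time"],s["tool_pos"],s["wrist_force"],"tool y ang",np.degrees(np.arctan2(R[1,1],R[0,1])))
```

```text
14.95 [ 0.50621459 -0.21191023  0.26536056] [ 0.11926277  1.47678983 -0.37642208] tool y ang -78.0789474772757
```

Request:
servo_tool:
  targets:
    - [60, 0, 0, 0, 0]
    - [40, 0, 0, 0, 0]
    - [30, 0, 0, 0, 0]
    - [22, 0, 0, 0, 0]
    - [18, 0, 0, 0, 0]
    - [18, 0, 0, 0, 0]
    - [18, 0, 0, 0, 0]
    - [18, 0, 0, 0, 0]
    - [18, 0, 0, 0, 0]
    - [18, 0, 0, 0, 0]
  newtons: 80

```text
time: 15.78
tool_pos: [0.506, -0.212, 0.2652]
tool_rot: [0.995, 0.104, 0.0, -0.0]
wrist_force: [-2.3, 2.2, 8.6]
opening: 0.0244
grip_force: 77.9
```

Request:
servo_tool:
  targets:
    - [18, -0.67, -0.14, 1.88, 0]
    - [18, -0.67, -0.14, 1.88, 0]
    - [18, -0.67, -0.14, 1.88, 0]
    - [18, -0.67, -0.14, 1.88, 0]
    - [18, -0.67, -0.14, 1.88, 0]
    - [18, -0.67, -0.14, 1.88, 0]
    - [18, 0, 0, 0, 0]
    - [18, 0, 0, 0, 0]

```text
time: 16.45
tool_pos: [0.5018, -0.2127, 0.2761]
tool_rot: [0.995, 0.104, 0.0, -0.0]
wrist_force: [-0.1, 0.1, -1.3]
opening: 0.0243
grip_force: 78.4
```

Request:
servo_tool:
  targets:
    - [18, -0.67, -0.14, 1.88, 0]
    - [18, -0.67, -0.14, 1.88, 0]
    - [18, -0.67, -0.14, 1.88, 0]
    - [18, -0.67, -0.14, 1.88, 0]
    - [18, -0.67, -0.14, 1.88, 0]
    - [18, -0.67, -0.14, 1.88, 0]
    - [18, -0.67, -0.14, 1.88, 0]
    - [18, -0.67, -0.14, 1.88, 0]
    - [18, -0.67, -0.14, 1.88, 0]
    - [18, -0.67, -0.14, 1.88, 0]
    - [18, -0.67, -0.14, 1.88, 0]
    - [18, -0.67, -0.14, 1.88, 0]
    - [18, 0, 0, 0, 0]
    - [18, 0, 0, 0, 0]
    - [18, 0, 0, 0, 0]

```text
time: 17.7
tool_pos: [0.4938, -0.2143, 0.2985]
tool_rot: [0.995, 0.104, 0.0, -0.0]
wrist_force: [0.7, -0.1, -1.3]
opening: 0.0245
grip_force: 78.4
```

Run:
```python
from h import *
a,_=shot("side","s7"); w,_=shot("wrist","w7"); t,_=shot("top","t7")
cv2.imwrite("pics/c7.png",np.hstack([cv2.resize(a[120:220,225:325,::-1],(400,400),interpolation=2),cv2.resize(w[60:260,156:356,::-1],(400,400),interpolation=2)]))
P=np.load("pics/t7.npz")["P"]; s=P[(P[...,2]>.222)&(P[...,2]<.25)&(abs(P[...,1]-.264)<.06)&(abs(P[...,0]-.573)<.06)]
print(len(s),np.median(s,0))
```

```text
325 [0.57070138 0.25565228 0.23195539]
```

View pics/c7.png

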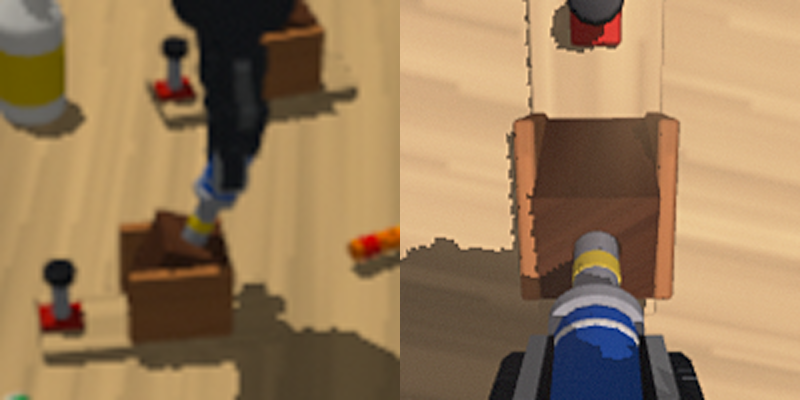

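Yellow band at about (598,265) with bare steel below it at (597,243). No red shows, and the tool has travelled 35.5 mm. Muffs unchanged. Handing in.

```bash
python3 -c "
from cell import *
print(job_done())"
```

```text
the job is handed in; nothing more can be done
None
```

The ear defenders hang by their headband on the rail bar, released; the blue-handled gauge is still gripped about 35.5 mm out of its hole, yellow band and bare steel showing, no red; job handed in at about 18 s, with no verdict returned.

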